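# Shut the rice cooker and press its cook lever

### The arm

A 6-joint arm with a two-finger parallel gripper is mounted at the origin on the work surface. World frame = base frame: x ahead of the robot, y to its left, z up, the work surface at z = 0. Lengths are in m, angles in degrees, forces in N, time in s.
With the tool pointing down it reaches from about 0.25 to 0.725 m from the base axis. Payload 9.7 kg.
Tool frame: the origin (TCP) lies between the finger pads; the fingertips stand bot.tcp_to_tips ahead of it and the grasp point (between the pads) lies 2 mm behind it (bot.tcp_to_tips is the distance from the TCP to the fingertips, in m); z points along the fingers, y is the line along which they close (so a half turn about z gives the same grasp; the last joint's range is limited). The gripper opens to 85 mm and grips with 20 to 120 N. Pads are 22 mm wide; open, the fingers measure 114 mm over their backs; the gripper's body (76 mm by 85 mm) begins 54 mm behind the grasp point. The pads swing forward as they close: fully open they stand 13 mm farther back than shut.
Start: joints at [74.542, 4.979, 10.078, 95.1, 0, 90], TCP at [0.147, 0.53, 0.248] pointing down, gripper open.
Joint ranges: [-179.16, 179.16], [-48.56, 103.87], [-65.8, 70.77], [-126.05, 130.52], [-82.76, 87.17], [-180, 180]. Speed limits (degrees/s): [127.2, 127.2, 147.25, 180, 180, 180].

### API

Orientations are given as [roll, pitch, yaw] about the fixed x, y, z axes, in that order (R = Rz(yaw) Ry(pitch) Rx(roll)).
In Python, from workcell import sensors, camera, camera_params, bot gives the robot as it stands.
- The arm moves only by the tool apply_moves, never from a script. Its argument "motion" is a list of rows, each an object with "jaw": the opening, from -1 (shut) to 1 (fully open); "xyz": the shift along the tool's x, y, z in mm, a list of three; "twist": the turn about the tool's z in rad. A call has 1 to 5 rows; each row is the pose to reach, as a shift and turn from the pose commanded when the call began, along the tool's axes at that moment; what a row does not reach only later rows make up. A row lasts 1/8 s, in which the tool goes at most 62.5 mm and 10.7 degrees, less where a joint would pass 70% of its speed; a pose out of reach is approached as far as the arm can. A call with a gripper value outside its range is refused whole. The fingers move at their own pace and stop on an object; "grip_force" is the grip in N (left out, the last holds). Time passes only in rows, so rows that repeat a pose let the fingers close. It gives the time, the measured TCP pose, the force, the opening and the grip force at its end, in the units of the state.
- sensors.get_obs(): the state, without advancing time (a new reading comes with each control period).
- camera(name): name is "scene" or "side" or "wrist"; returns (picture, depth): 420x560x3 uint8, red, green, blue; 420x560 float32, m along the optical axis (not along the pixel's ray), 0 where there is no reading.
- camera_params(name): a dict with "mtx" (3x3 intrinsics, pixels), "rvec" (rotation vector, rad) and "tvec" (3), from world to camera coordinates, as OpenCV has them. Camera axes: x right, y down, z forward; pixel columns grow to the right and rows downward; lengths in m; the calibration is good to about 2 mm. A picture is of the moment at which its call begins: read the wrist's pose just before it. camera_params takes no time and is no camera call; for the wrist camera it gives the pose at the moment of the call.
- bot.job_done(): hands the job in; it is judged then, once.
The state is a dict: "time": time; "q": joint angles; "qd": joint speeds; "joint_efforts": joint torques, N m; "ee_pos": TCP position; "tcp_rot": TCP orientation; "wrist_force": force on the tool from outside, world axes, zero at the start; "torque": the same for the moment, N m; "opening": finger opening in m; "grasp_force": force on a finger pad.
Only numpy, scipy, OpenCV 4.12 (cv2) and the standard library are available. Lean on these libraries where they do the work, as an engineer would, in place of code of your own. Each camera call takes 0.05 s, during which the arm holds its last target. There are 200 camera calls.

### The job

The eggs are in the rice cooker: swing its lid right down until it sits flush on the rim all round, then push the cook lever on its front all the way down so that it stays down. Leave the cooker standing where it is and do not disturb the other kitchen things.

Things in the scene. Friction and masses are not known exactly. Their poses are not given: they have to be found in the camera images.
- cooker: Jar-type rice cooker, off-white, loose on rubber feet, 3.3 kg. Origin: centre of its underside; z up; its front (lever, lid lip) faces its own -x, lid hinge at the back. Round body 200 mm across (234 over the side grips), rim 148 mm high; front panel 92 wide, 16 to 110 high, its face at x -112; hinge housing to x +117. Three eggs lie on a tray inside, below the rim: leave them.
- cooker_lid (a joint): Angle of the cooker's hinged lid, rad: 0 = shut, lid rim on body rim; grows as it opens, 1.5 at most; starts at 0.9 to 1.35. Hinge axis level, along the cooker's y, 112 mm behind its centre, 148 mm high. Stiff friction hinge: the lid stays wherever it is left and takes 1 to 5 N at its free edge to swing down; no catch.
- lid_hinge (a point): Middle of the lid's hinge axis, turning with the lid. Shut, its axes are the cooker's; the lid runs along its -x, its outer (top) side is +z. The lid is a round shell 205 mm across, centred 112 mm from the hinge, 42 mm thick, top flat within 80 mm of its centre.
- lid_top (a point): Point on the lid's flat outer (top) side, 170 mm from the hinge axis, mid-width; axes as lid_hinge. Shut, it is 190 mm above the counter. At the free front edge a lip 70 mm wide and 20 mm thick reaches 242 mm from the hinge; shut, it overhangs the front panel by 18 mm, 149 to 169 mm high.
- cook_lever (a joint): Angle of the cook lever, rad: 0 = up (off), where it starts; 0.40 = fully down (cook), at its stop. Sprung: a push down on lever_top meets 7 to 8 N at the start of the stroke, easing off to about 0.28, where it trips, snaps to its stop and stays down; let go earlier, it springs back up. Its pivot runs along the cooker's y, 106 mm in front of the centre, 60 mm high.
- lever_top (a point): Upper face of the lever's light grey paddle, 36 mm out from its pivot, mid-width; moves with it; axes as the cooker's at 0. Paddle 60 mm wide, 9 thick, ends 41 mm in front of the panel. It slopes up 0.2 rad to its tip at 0, down 0.2 rad at 0.40: this point drops 14 mm. The lid lip overhangs it: a hand straight down hits that; lean the tool 30 to 45 degrees, hand away from the cooker.
- kawali: Bystander: heavy aluminium kawali (round wok), 272 mm across the rim, 82 mm high, loop handles to 336 mm. Origin: centre of its underside.
- glass_lid: Bystander: domed glass lid, 248 mm across, lying flat, steel knob on top to 58 mm. Origin: centre of its underside.
- dish: Bystander: brown ceramic dish, 164 mm across, 42 mm high. Origin: centre of its underside.
- strainer: Bystander: small steel strainer, cup 91 mm across, 37 mm high, thin handle reaching 180 mm along its y axis. Origin: centre of its underside.
- pinch_bowl: Bystander: lime silicone pinch bowl, 86 mm across, 34 mm high, beside the cooker. Origin: centre of its underside.
- measure: Bystander: pale plastic measuring cup, 68 mm across, 72 mm high. Origin: centre of its underside.
- rice_paddle: Bystander: flat wooden rice paddle, about 190 mm long, 8 mm thick. Origin: centre of its underside.

How it is judged:
By the outcome, as a careful person would: the job done as asked, in the order asked, and still so for the second after the job is handed in, with the robot touching nothing.
It also fails if it takes over 43 s, if anything falls off the work surface, if the arm or the gripper's body presses on something with over 40 N, if the wrist force passes 120 N, or if a joint passes its speed limit or range.

## Working session

There is one attempt and no reset: what is moved stays moved. The work goes in short steps, Python scripts to look and compute and a tool call to move; the robot and the scene stay as the last step left them, time stands still between calls to the robot, and variables do not carry over. Pictures are saved under pics/ and viewed, at most 10 in all, crops included, and the job is handed in when it is done.

Besides the shell and the picture viewer there is one more tool, called after "Call:" as a command line: name --argument value ..., lists and objects as JSON in quotes. apply_moves: Moves the arm, as the interface text tells. Its arguments: {"type":"object","properties":{"motion":{"type":"array","items":{"type":"object","properties":{"jaw":{"type":"number"},"xyz":{"type":"array","items":{"type":"number"}},"twist":{"type":"number"}}}},"grip_force":{"type":"number"}},"required":["motion"]}

```bash
mkdir -p pics; ls; cat > h.py <<'E'
import numpy as np, cv2
from scipy.spatial.transform import Rotation as R
from workcell import sensors, camera, camera_params, bot
def cloud(name):
    im,d=camera(name); p=camera_params(name)
    K=np.array(p["mtx"]);Rm=cv2.Rodrigues(np.array(p["rvec"],float))[0];t=np.array(p["tvec"],float).ravel()
    v,u=np.mgrid[:d.shape[0],:d.shape[1]]
    c=np.stack([(u-K[0,2])/K[0,0]*d,(v-K[1,2])/K[1,1]*d,d],-1)
    w=(c-t)@Rm
    w[d==0]=np.nan
    return im,w
E
python3 - <<'E'
from h import *
o=sensors.get_obs();print(o);print(bot.tcp_to_tips)
a=[]
for n in("scene","side"):
    im,w=cloud(n);np.savez(n+".npz",im=im,w=w)
    p=camera_params(n);Rm=cv2.Rodrigues(np.array(p["rvec"],float))[0];print(n,-Rm.T@np.ravel(p["tvec"]),Rm[2])
    cv2.imwrite(f"pics/{n}0.png",im[...,::-1])
E
```

```text
pics
{'time': 0.0, 'q': array([ 7.45417847e+01,  5.01086798e+00,  1.00328313e+01,  9.50989374e+01,
       -4.26257089e-04,  9.00018571e+01]), 'qd': array([-0.05032869,  0.0667374 ,  0.01578098,  0.03874269, -0.02511164,
       -0.0371963 ]), 'joint_efforts': array([-1.70673600e-03, -5.20384133e+01,  4.64809084e+01,  1.61714660e-02,
       -7.62016089e-05, -1.42152172e-05]), 'ee_pos': array([0.14653995, 0.52989887, 0.24757074]), 'tcp_rot': array([-1.79923026e+02,  4.28751583e-04,  1.64539928e+02]), 'wrist_force': array([ 0.07139996, -0.03202191, -0.12555811]), 'torque': array([-0.00422306,  0.000806  , -0.0518547 ]), 'grasp_force': 0.0, 'opening': 0.08523714559120493}
0.017
scene [1.5674291  0.47433228 0.85483606] [-0.77742345 -0.32265643 -0.5399126 ]
side [-0.26664244 -0.72712814  1.24145837] [ 0.50419747  0.48546809 -0.71421681]
```

View pics/scene0.png

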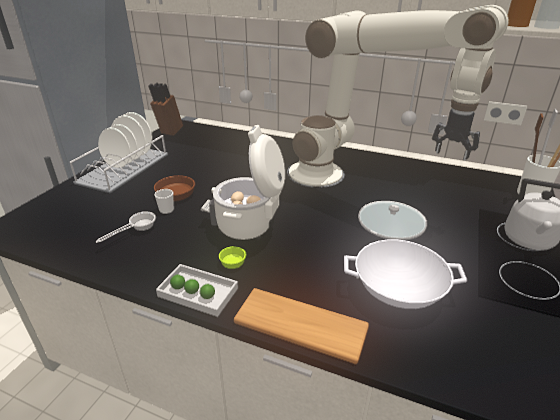

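View pics/side0.png

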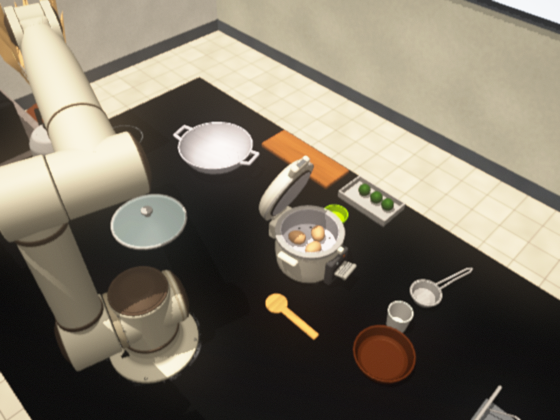

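Scene view: the cooker is at (243,208) with its lid open to the image right (+y). The lever is at (210,207), with the pinch bowl near (232,257). In the side view the cooker is at (310,245), the lever paddle at (345,270), and the rice paddle at (290,315).

```bash
python3 - <<'E'
from h import *
from scipy.optimize import least_squares
D={n:np.load(n+".npz") for n in("scene","side")}
for n,(u0,u1,v0,v1) in dict(scene=(195,290,120,240),side=(255,360,150,285)).items():
    w=D[n]["w"][v0:v1,u0:u1].reshape(-1,3); w=w[np.isfinite(w).all(1)]
    print(n,len(w))
    b=w[(w[:,2]>0.03)&(w[:,2]<0.14)]
    f=lambda p:np.hypot(b[:,0]-p[0],b[:,1]-p[1])-0.1
    r=least_squares(f,b[:,:2].mean(0),loss="soft_l1",f_scale=0.003); print("body",r.x,np.median(abs(f(r.x))))
    rim=w[abs(w[:,2]-0.147)<0.006]; print("rimpts",len(rim))
    hi=w[w[:,2]>0.17]; print("lid",hi.min(0),hi.max(0),hi.mean(0),hi[hi[:,2].argmax()])
    np.save(n+"_lid.npy",hi)
    # plane ransac
    rng=np.random.default_rng(0);best=0
    for _ in range(500):
        p=hi[rng.choice(len(hi),3,False)];nn=np.cross(p[1]-p[0],p[2]-p[0]);nn/=np.linalg.norm(nn)+1e-12
        k=abs((hi-p[0])@nn)<0.003
        if k.sum()>best:best=k.sum();K=k
    q=hi[K];c=q.mean(0);nn=np.linalg.svd(q-c)[2][2];print("plane",best,len(hi),c,nn)
# lever points: seen in both, z 0.04..0.09 at distance 0.118..0.16 from centre
for n in D:
    w=D[n]["w"]
    for c in [r.x]:
        d=np.hypot(w[...,0]-c[0],w[...,1]-c[1])
        m=(d>0.12)&(d<0.165)&(w[...,2]>0.045)&(w[...,2]<0.09)
        q=w[m];print(n,"lever?",len(q)); 
        a=np.degrees(np.arctan2(q[:,1]-c[1],q[:,0]-c[0])); print(np.histogram(a,np.arange(-180,181,15)))
# bystanders heights near
im=D["scene"]["im"].astype(int);w=D["scene"]["w"]
m=(im[...,1]>150)&(im[...,2]<80)&(im[...,0]>100);q=w[m];q=q[q[:,2]<.06];print("bowl",q.min(0),q.max(0))
E
python3 - <<'E'
import cv2
a=cv2.imread('pics/side0.png')[150:290,240:370];b=cv2.imread('pics/scene0.png')[115:275,180:310]
import numpy as np
cv2.imwrite('pics/crop.png',np.hstack([cv2.resize(a,(400,431)),cv2.resize(b,(400,431))]))
E
```

```text
scene 11010
body [ 0.4992541  -0.10255516] 0.007545888957502897
rimpts 563
lid [ 0.4055458  -0.06587787  0.17137942] [0.59406169 0.03876913 0.38387902] [ 0.52455913 -0.00317155  0.28646522] [ 0.47288184 -0.05430978  0.38387902]
plane 865 1897 [0.49638302 0.01016962 0.27141389] [-0.11202374  0.93972482  0.32306028]
side 14126
body [ 0.49594675 -0.12007486] 0.013125166674588074
rimpts 1161
lid [ 0.38380581 -0.07405032  0.17158454] [ 0.59153412 -0.00266239  0.38463945] [ 0.45535785 -0.04432692  0.30296742] [ 0.50021186 -0.06244538  0.38463945]
plane 564 1701 [ 0.47204404 -0.04842961  0.29302806] [ 0.08571864 -0.96453184 -0.24966106]
scene lever? 74
(array([ 0,  0,  0,  0,  0,  4, 22, 26,  0,  0,  0,  0,  0,  0,  0,  1,  6,
        8,  7,  0,  0,  0,  0,  0]), array([-180, -165, -150, -135, -120, -105,  -90,  -75,  -60,  -45,  -30,
        -15,    0,   15,   30,   45,   60,   75,   90,  105,  120,  135,
        150,  165,  180]))
side lever? 118
(array([ 0,  0,  0,  0,  0, 27, 57, 33,  0,  0,  0,  0,  0,  0,  0,  0,  0,
        0,  0,  1,  0,  0,  0,  0]), array([-180, -165, -150, -135, -120, -105,  -90,  -75,  -60,  -45,  -30,
        -15,    0,   15,   30,   45,   60,   75,   90,  105,  120,  135,
        150,  165,  180]))
bowl [ 0.62324249 -0.13842303 -0.00181513] [ 0.86991685 -0.0055019   0.05185215]
```

View pics/crop.png

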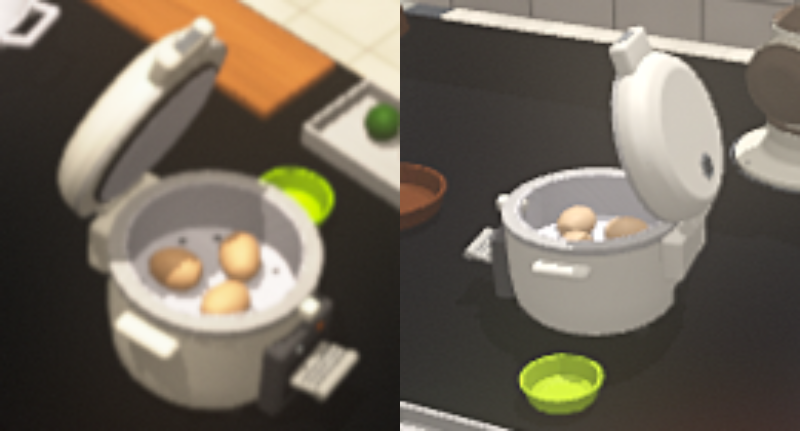

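The crop confirms the geometry. The lid lip is at the top, the dark front panel and light grey paddle face -y, the side grip faces the scene camera, and the pinch bowl is on the cooker's +x(world) side. Next I'll refine centre and yaw.

```bash
python3 - <<'E'
from h import *
from scipy.optimize import least_squares
D={n:np.load(n+".npz") for n in("scene","side")}
C={}
for n in D:
    w=D[n]["w"].reshape(-1,3);w=w[np.isfinite(w).all(1)]
    C[n]=w[np.hypot(w[:,0]-.497,w[:,1]+.11)<.2]
W=np.vstack(list(C.values()))
c=np.array([.499,-.108])
for n,P in list(C.items())+[("both",W)]:
    c=np.array([.499,-.108])
    for tol in(.012,.008,.005,.004):
        d=np.hypot(*(P[:,:2]-c).T)
        b=P[(P[:,2]>.02)&(P[:,2]<.14)&(abs(d-.1)<tol)]
        c=least_squares(lambda p:np.hypot(b[:,0]-p[0],b[:,1]-p[1])-.1,c,loss="soft_l1",f_scale=.002).x
    print("centre",n,c,len(b))
for n,P in C.items():
    r=P[(abs(P[:,2]-.148)<.003)]
    print(n,"rim ext",np.percentile(r,[1,99],axis=0).round(3).tolist())
    d=P[:,:2]-c;rr=np.hypot(*d.T);a=np.degrees(np.arctan2(d[:,1],d[:,0]))
    m=(rr>.122)&(rr<.165)&(P[:,2]>.055)&(P[:,2]<.09)&(abs(a+85)<30)
    q=P[m];print(n,"lever",len(q),q.mean(0),np.degrees(np.arctan2(*(q.mean(0)[:2]-c)[::-1])))
    h=cv2.minAreaRect(q[:,:2].astype(np.float32)*1000);print(h)
    # lid lip
    q=P[P[:,2]>.355];print("lip",len(q),q.mean(0),q.min(0),q.max(0))
    # dark panel 
E
python3 - <<'E'
E
```

```text
centre scene [ 0.49754246 -0.10532803] 1205
centre side [ 0.49993862 -0.10463542] 1071
centre both [ 0.49861491 -0.1046685 ] 2213
scene rim ext [[0.402, -0.202, 0.145], [0.6, 0.015, 0.151]]
scene lever 66 [ 0.52831173 -0.24035803  0.07047854] -77.65497111621531
((517.7041015625, -237.78538513183594), (66.172119140625, 28.642044067382812), 5.999148368835449)
lip 162 [ 0.50345477 -0.04861946  0.37038465] [ 0.45862961 -0.06587787  0.35521019] [ 0.5299207  -0.02911352  0.38387902]
side rim ext [[0.399, -0.206, 0.145], [0.595, 0.001, 0.151]]
side lever 186 [ 0.51315437 -0.24187319  0.06981863] -83.95099109656229
((514.6477661132812, -241.0109405517578), (64.81212615966797, 31.7033748626709), 5.941004753112793)
lip 217 [ 0.4852393  -0.0615273   0.37388947] [ 0.45581361 -0.07405032  0.35509563] [ 0.52557723 -0.03139149  0.38463945]
```

Call:
apply_moves --motion '[{"jaw": -1, "xyz": [-44, -34, -30], "twist": -0.08}, {"jaw": -1, "xyz": [-88, -69, -60], "twist": -0.16}, {"jaw": -1, "xyz": [-132, -103, -90], "twist": -0.24}, {"jaw": -1, "xyz": [-176, -138, -107], "twist": -0.32}, {"jaw": -1, "xyz": [-220, -172, -107], "twist": -0.384}]' --grip_force 40

```text
time: 0.72
ee_pos: [0.3137, 0.3043, 0.3566]
tcp_rot: [179.9, 0.1, -173.3]
wrist_force: [0.7, 0.6, 0.2]
opening: 0.0002
grasp_force: 0.0
```

Call:
apply_moves --motion '[{"jaw": -1, "xyz": [-27, -48, 0], "twist": 0}, {"jaw": -1, "xyz": [-54, -96, 0], "twist": 0}, {"jaw": -1, "xyz": [-81, -144, 0], "twist": 0}, {"jaw": -1, "xyz": [-108, -192, 0], "twist": 0}, {"jaw": -1, "xyz": [-136, -236, 0], "twist": 0}]'

```text
time: 1.35
ee_pos: [0.4755, 0.0849, 0.3551]
tcp_rot: [180.0, -0.0, -173.5]
wrist_force: [-0.3, 0.8, 0.2]
opening: -0.0002
grasp_force: 0.0
```

```bash
python3 - <<'E'
from h import *
o=sensors.get_obs();print(o["ee_pos"],o["tcp_rot"],o["wrist_force"])
im,w=cloud("scene");im2,w2=cloud("side");p=o["ee_pos"];yaw=np.radians(o["tcp_rot"][2])
X=np.array([np.cos(yaw),np.sin(yaw),0]);Y=np.array([np.sin(yaw),-np.cos(yaw),0])
P=np.vstack([w.reshape(-1,3),w2.reshape(-1,3)]);P=P[np.isfinite(P).all(1)]-p
l=np.c_[P@X,P@Y,-P[:,2]]*1000
l=l[(abs(l[:,0])<70)&(abs(l[:,1])<90)&(l[:,2]>-170)&(l[:,2]<25)]
for z in range(-160,30,12):
    q=l[abs(l[:,2]-z)<6]
    if len(q)>5:print(z,len(q),np.percentile(q,[3,97],axis=0)[:,:2].round(0).tolist())
a=im[80:240,170:330];b=im2[130:290,230:390]
cv2.imwrite("pics/c2.png",np.hstack([cv2.resize(x,(400,400))[...,::-1] for x in(a,b)]))
E
```

```text
[0.47552588 0.0849197  0.35514433] [ 1.79997274e+02 -6.85574445e-03 -1.73481241e+02] [-0.29709826  0.79677251  0.20417281]
-160 222 [[-35.0, -37.0], [32.0, 31.0]]
-148 263 [[-37.0, -42.0], [35.0, 35.0]]
-136 220 [[-38.0, -42.0], [35.0, 35.0]]
-124 215 [[-37.0, -42.0], [35.0, 35.0]]
-112 145 [[-37.0, -43.0], [34.0, 36.0]]
-100 133 [[-15.0, -43.0], [9.0, 37.0]]
-88 235 [[-19.0, -47.0], [17.0, 41.0]]
-76 301 [[-19.0, -64.0], [16.0, 56.0]]
-64 234 [[-19.0, -64.0], [15.0, 54.0]]
-52 198 [[-18.0, -51.0], [15.0, 44.0]]
-40 191 [[-15.0, -41.0], [12.0, 34.0]]
-28 111 [[-15.0, -32.0], [11.0, 27.0]]
-16 63 [[-13.0, -18.0], [10.0, 13.0]]
-4 71 [[-13.0, -19.0], [10.0, 13.0]]
8 56 [[-12.0, -18.0], [9.0, 10.0]]
20 9 [[-8.0, -13.0], [7.0, 6.0]]
```

View pics/c2.png

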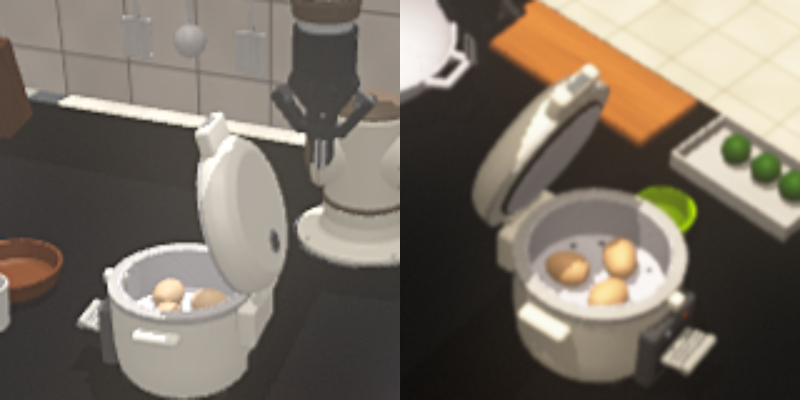

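The lid is still untouched and the shut fingers are behind it. The lid lip is at (215,125) in the left crop and the fingers at (320,160). The gripper knuckles spread in tool y, so I'll profile the open gripper from the first pictures.

```bash
python3 - <<'E'
from h import *
P=np.vstack([np.load(n+".npz")["w"].reshape(-1,3) for n in("scene","side")])
p=np.array([.14654,.5299,.24757]);yaw=np.radians(164.54)
X=np.array([np.cos(yaw),np.sin(yaw),0]);Y=np.array([np.sin(yaw),-np.cos(yaw),0])
P=P[np.isfinite(P).all(1)]-p
l=np.c_[P@X,P@Y,-P[:,2]]*1000
l=l[(abs(l[:,0])<70)&(abs(l[:,1])<100)&(l[:,2]>-170)&(l[:,2]<35)]
for z in range(-136,30,8):
    q=l[abs(l[:,2]-z)<4]
    if len(q)>3:
        f=q[q[:,1]>0,1];g=q[q[:,1]<0,1]
        print(z,len(q),np.percentile(q,[2,98],axis=0)[:,:2].round(0).tolist(), "inner",f.min().round() if len(f) else 0,g.max().round() if len(g) else 0)
E
```

```text
-136 62 [[-40.0, -32.0], [-4.0, 37.0]] inner 2.0 -1.0
-128 53 [[-39.0, -30.0], [-1.0, 36.0]] inner 0.0 -1.0
-120 61 [[-41.0, -33.0], [-5.0, 36.0]] inner 0.0 -2.0
-112 34 [[-37.0, -30.0], [-1.0, 37.0]] inner 1.0 -0.0
-104 48 [[-17.0, -65.0], [8.0, 65.0]] inner 1.0 -6.0
-96 117 [[-18.0, -63.0], [8.0, 67.0]] inner 0.0 -0.0
-88 107 [[-24.0, -65.0], [1.0, 68.0]] inner 1.0 -1.0
-80 76 [[-22.0, -69.0], [4.0, 70.0]] inner 6.0 -1.0
-72 73 [[-20.0, -68.0], [8.0, 71.0]] inner 0.0 -2.0
-64 92 [[-21.0, -70.0], [13.0, 71.0]] inner 1.0 -0.0
-56 62 [[-18.0, -72.0], [10.0, 72.0]] inner 1.0 -3.0
-48 69 [[-16.0, -70.0], [10.0, 73.0]] inner 37.0 -38.0
-40 21 [[-17.0, -63.0], [-5.0, 59.0]] inner 44.0 -44.0
-32 23 [[-15.0, -56.0], [7.0, 55.0]] inner 42.0 -43.0
-24 27 [[-15.0, -56.0], [10.0, 55.0]] inner 43.0 -44.0
-16 21 [[-14.0, -56.0], [6.0, 55.0]] inner 43.0 -43.0
-8 22 [[-14.0, -53.0], [5.0, 55.0]] inner 42.0 -42.0
0 10 [[-12.0, -54.0], [7.0, 48.0]] inner 43.0 -43.0
```

Call:
apply_moves --motion '[{"jaw": -1, "xyz": [-2, -20, 0], "twist": 0}, {"jaw": -1, "xyz": [-4, -40, 0], "twist": 0}, {"jaw": -1, "xyz": [-4, -55, 0], "twist": 0}, {"jaw": -1, "xyz": [-4, -65, 0], "twist": 0}]'

```text
time: 1.95
ee_pos: [0.4861, 0.0222, 0.3552]
tcp_rot: [180.0, -0.0, -173.5]
wrist_force: [-0.5, -0.3, 0.1]
opening: 0.0002
grasp_force: 0.0
```

Call:
apply_moves --motion '[{"jaw": -1, "xyz": [0, -15, 0], "twist": 0}, {"jaw": -1, "xyz": [0, -28, 0], "twist": 0}, {"jaw": -1, "xyz": [0, -40, 2], "twist": 0}, {"jaw": -1, "xyz": [0, -53, 5], "twist": 0}, {"jaw": -1, "xyz": [0, -67, 9], "twist": 0}]'

```text
time: 2.58
ee_pos: [0.4941, -0.0448, 0.3463]
tcp_rot: [-180.0, 0.0, -173.4]
wrist_force: [1.3, 2.6, 2.6]
opening: 0.0
grasp_force: 1.2
```

Call:
apply_moves --motion '[{"jaw": -1, "xyz": [0, -13, 5], "twist": 0}, {"jaw": -1, "xyz": [0, -26, 11], "twist": 0}, {"jaw": -1, "xyz": [0, -38, 18], "twist": 0}, {"jaw": -1, "xyz": [0, -50, 26], "twist": 0}, {"jaw": -1, "xyz": [0, -61, 35], "twist": 0}]'

```text
time: 3.2
ee_pos: [0.5008, -0.1054, 0.3106]
tcp_rot: [-180.0, -0.0, -173.5]
wrist_force: [-0.1, 0.3, 2.7]
opening: -0.0003
grasp_force: 0.9
```

Call:
apply_moves --motion '[{"jaw": -1, "xyz": [0, -11, 10], "twist": 0}, {"jaw": -1, "xyz": [0, -21, 20], "twist": 0}, {"jaw": -1, "xyz": [0, -30, 31], "twist": 0}, {"jaw": -1, "xyz": [0, -38, 43], "twist": 0}, {"jaw": -1, "xyz": [0, -45, 55], "twist": 0}]'

```text
time: 3.82
ee_pos: [0.5059, -0.1498, 0.2554]
tcp_rot: [-180.0, -0.0, -173.5]
wrist_force: [1.1, 0.1, 1.7]
opening: -0.0002
grasp_force: 0.5
```

Call:
apply_moves --motion '[{"jaw": -1, "xyz": [0, -6, 12], "twist": 0}, {"jaw": -1, "xyz": [0, -11, 23], "twist": 0}, {"jaw": -1, "xyz": [0, -15, 34], "twist": 0}, {"jaw": -1, "xyz": [0, -17, 42], "twist": 0}, {"jaw": -1, "xyz": [0, -18, 47], "twist": 0}]'

```text
time: 4.45
ee_pos: [0.5078, -0.1673, 0.2087]
tcp_rot: [180.0, -0.0, -173.5]
wrist_force: [0.2, -0.6, 0.9]
opening: -0.0
grasp_force: 0.3
```

Call:
apply_moves --motion '[{"jaw": -1, "xyz": [0, 0, 2], "twist": 0}, {"jaw": -1, "xyz": [0, 0, 3.5], "twist": 0}, {"jaw": -1, "xyz": [0, 0, 3.5], "twist": 0}]'

```text
time: 4.82
ee_pos: [0.5079, -0.1671, 0.207]
tcp_rot: [-180.0, 0.1, -173.5]
wrist_force: [-2.4, -0.1, 6.2]
opening: -0.0004
grasp_force: 3.2
```

Call:
apply_moves --motion '[{"jaw": -1, "xyz": [0, 0, 2], "twist": 0}, {"jaw": -1, "xyz": [0, 0, 4], "twist": 0}, {"jaw": -1, "xyz": [0, 0, 4], "twist": 0}]'

```text
time: 5.2
ee_pos: [0.508, -0.1672, 0.2068]
tcp_rot: [-179.9, 0.3, -173.5]
wrist_force: [-11.1, 2.1, 31.2]
opening: 0.0002
grasp_force: 15.2
```

Call:
apply_moves --motion '[{"jaw": -1, "xyz": [0, 0, -15], "twist": 0}, {"jaw": -1, "xyz": [0, -20, -45], "twist": 0.17}, {"jaw": -1, "xyz": [0, -60, -60], "twist": 0.34}, {"jaw": -1, "xyz": [0, -100, -60], "twist": 0.51}, {"jaw": -1, "xyz": [0, -137, -60], "twist": 0.68}]'

```text
time: 5.82
ee_pos: [0.5239, -0.3045, 0.2622]
tcp_rot: [180.0, 0.0, 147.3]
wrist_force: [0.4, 0.6, -0.1]
opening: -0.0001
grasp_force: 0.0
```

Call:
apply_moves --motion '[{"jaw": -1, "xyz": [0, 0, 0], "twist": 0.18}, {"jaw": -1, "xyz": [0, 0, 0], "twist": 0.36}, {"jaw": -1, "xyz": [0, 0, 0], "twist": 0.54}, {"jaw": -1, "xyz": [0, 0, 0], "twist": 0.72}, {"jaw": -1, "xyz": [0, 0, 0], "twist": 0.89}]'

```text
time: 6.45
ee_pos: [0.5237, -0.3032, 0.2619]
tcp_rot: [-180.0, -0.0, 96.3]
wrist_force: [0.5, 1.0, 0.1]
opening: -0.0004
grasp_force: 0.0
```

```bash
python3 - <<'E'
from h import *
o=sensors.get_obs();print(o["time"],o["ee_pos"],o["tcp_rot"],o["wrist_force"],o["q"].round(1))
im,w=cloud("scene");im2,w2=cloud("side")
for n,W in(("scene",w),("side",w2)):
    P=W.reshape(-1,3);P=P[np.isfinite(P).all(1)]
    c=np.array([.4985,-.105]);f=np.array([.113,-.994]);s=np.array([.994,.113])
    d=P[:,:2]-c;q=np.c_[d@f,d@s,P[:,2]]*1000
    T=q[(np.hypot(q[:,0],q[:,1])<75)&(q[:,2]>150)&(q[:,2]<230)]
    A=np.c_[T[:,:2],np.ones(len(T))];k=np.linalg.lstsq(A,T[:,2],rcond=None)[0];print(n,"top plane",k,len(T))
    L=q[(q[:,0]>80)&(q[:,0]<145)&(abs(q[:,1])<32)&(q[:,2]>155)&(q[:,2]<178)];print(" lip front",np.percentile(L[:,0],[95,99,100]),"z",np.median(L[L[:,0]>110,2]))
    L=q[(q[:,0]>112)&(q[:,0]<145)&(abs(q[:,1])<60)&(q[:,2]>152)&(q[:,2]<178)];print(" lip sides",np.percentile(L[:,1],[2,98]))
    L=q[(q[:,0]>118)&(q[:,0]<170)&(abs(q[:,1])<45)&(q[:,2]>50)&(q[:,2]<90)];print(" paddle f",np.percentile(L[:,0],[2,50,95,98,100]),"s",np.percentile(L[:,1],[2,98]),"tipz",np.median(L[L[:,0]>145,2]),cv2.minAreaRect(L[:,:2].astype(np.float32)))
a=im[80:240,140:300];b=im2[150:310,260:420]
cv2.imwrite("pics/c3.png",np.hstack([cv2.resize(x,(400,400))[...,::-1] for x in(a,b)]))
E
```

```text
6.45 [ 0.52371473 -0.30318617  0.26186237] [-1.79998271e+02 -9.00035011e-03  9.62703079e+01] [0.49450726 0.96197166 0.06526239] [-30.1  13.2  20.9  97.7   0.   53.7]
scene top plane [-2.56280310e-03 -4.52502930e-04  1.90075918e+02] 749
 lip front [126.64104627 128.69461137 129.01377254] z 168.47330161765734
 lip sides [-24.69167159  39.79978328]
 paddle f [120.88571043 138.80089948 149.04763147 149.79191351 151.94966744] s [-19.52401166  35.28545823] tipz 72.21775469758654 ((144.01243591308594, 5.594085693359375), (28.577829360961914, 71.74093627929688), 23.554676055908203)
side top plane [-2.19628581e-03 -1.92651165e-03  1.89004236e+02] 1597
 lip front [130.3044228  131.43981755 132.99914076] z 166.57258745577508
 lip sides [-34.23732615  31.90949698]
 paddle f [119.10343732 136.00631158 151.05160992 152.18673369 152.91033183] s [-27.72755422  29.19425712] tipz 70.93348562300123 ((135.7913360595703, 2.374452590942383), (64.59733581542969, 34.52306365966797), 89.1417007446289)
```

View pics/c3.png

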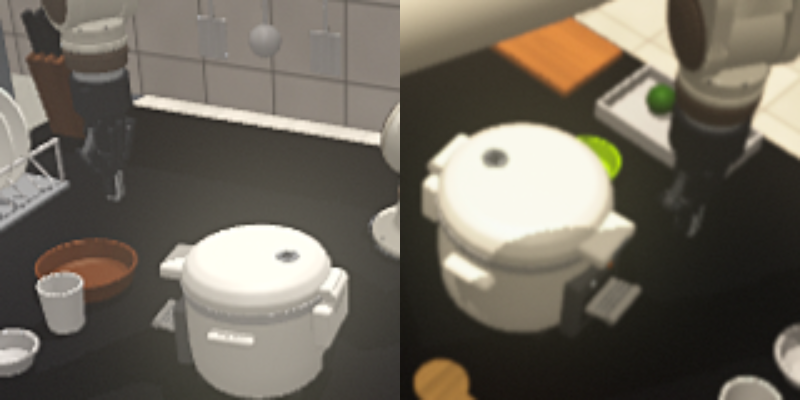

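The lid is flush: the top plane is level at 190 mm. In the right crop the lip is at (610,240) and the paddle at (612,300), still up. The narrow side of the shut gripper now faces the cooker, so I'll come down on the paddle's outer end, clear of the lip.

Call:
apply_moves --motion '[{"jaw": -1, "xyz": [0, 0, 40], "twist": 0}, {"jaw": -1, "xyz": [0, 0, 80], "twist": 0}, {"jaw": -1, "xyz": [0, 0, 120], "twist": 0}, {"jaw": -1, "xyz": [20, 0, 150], "twist": 0}, {"jaw": -1, "xyz": [44, 0, 154], "twist": 0}]'

```text
time: 7.18
ee_pos: [0.5173, -0.2586, 0.1049]
tcp_rot: [-179.8, -0.1, 96.8]
wrist_force: [1.2, 0.5, 1.2]
opening: -0.0004
grasp_force: 0.0
```

Call:
apply_moves --motion '[{"jaw": -1, "xyz": [0, 0, 5], "twist": 0}, {"jaw": -1, "xyz": [0, 0, 10], "twist": 0}, {"jaw": -1, "xyz": [0, 0, 14], "twist": 0}, {"jaw": -1, "xyz": [0, 0, 16], "twist": 0}, {"jaw": -1, "xyz": [0, 0, 16], "twist": 0}]'

```text
time: 7.8
ee_pos: [0.5184, -0.2598, 0.0917]
tcp_rot: [-180.0, -0.0, 96.6]
wrist_force: [-0.1, -0.5, 0.3]
opening: 0.0
grasp_force: 0.0
```

Call:
apply_moves --motion '[{"jaw": -1, "xyz": [0, 0, 2], "twist": 0}, {"jaw": -1, "xyz": [0, 0, 4], "twist": 0}, {"jaw": -1, "xyz": [0, 0, 5], "twist": 0}, {"jaw": -1, "xyz": [0, 0, 5], "twist": 0}]'

```text
time: 8.3
ee_pos: [0.5188, -0.2603, 0.0876]
tcp_rot: [179.9, 0.1, 96.6]
wrist_force: [-0.7, -2.8, 5.1]
opening: -0.0001
grasp_force: 2.9
```

Call:
apply_moves --motion '[{"jaw": -1, "xyz": [0, 0, 2], "twist": 0}, {"jaw": -1, "xyz": [0, 0, 4], "twist": 0}, {"jaw": -1, "xyz": [0, 0, 4], "twist": 0}]'

```text
time: 8.68
ee_pos: [0.5189, -0.2609, 0.0836]
tcp_rot: [179.9, 0.2, 96.5]
wrist_force: [-0.3, -5.3, 3.9]
opening: -0.0004
grasp_force: 3.2
```

```bash
python3 - <<'E'
from h import *
im,w=cloud("side");im2,_=cloud("scene")
a=im[225:325,310:410];b=im2[150:250,160:260]
cv2.imwrite("pics/c4.png",np.hstack([cv2.resize(x,(400,400),interpolation=cv2.INTER_CUBIC)[...,::-1] for x in(a,b)]))
P=w.reshape(-1,3);P=P[np.isfinite(P).all(1)]
c=np.array([.4985,-.105]);f=np.array([.113,-.994]);s=np.array([.994,.113]);d=P[:,:2]-c;q=np.c_[d@f,d@s,P[:,2]]*1000
k=q[(q[:,0]>118)&(q[:,0]<160)&(q[:,1]>-30)&(q[:,1]<-17)&(q[:,2]>35)&(q[:,2]<90)]
print(np.polyfit(k[:,0],k[:,2],1) if len(k)>5 else 0,len(k),k.max(0),k.min(0))
l=q[(q[:,0]>135)&(q[:,0]<200)&(abs(q[:,1])<20)&(q[:,2]>60)&(q[:,2]<140)]
for z in range(62,140,8):
    m=l[abs(l[:,2]-z)<4]
    if len(m):print(z,m.min(0).round(),m.max(0).round())
E
```

```text
[1.89038484e-02 6.05629656e+01] 50 [153.46235396 -17.12098047  72.1256628 ] [119.15085218 -29.81163415  53.67414727]
62 [135. -20.  61.] [164.   2.  66.]
70 [139. -19.  66.] [169.   5.  73.]
78 [148. -12.  75.] [169.   8.  82.]
86 [154. -14.  83.] [169.   6.  90.]
94 [164.  -8.  92.] [170.   4.  96.]
102 [168.  -4.  98.] [169.   9. 106.]
110 [152. -10. 108.] [172.  17. 114.]
118 [150. -20. 114.] [171.  13. 122.]
126 [155. -17. 122.] [174.  20. 130.]
134 [160. -16. 130.] [176.  13. 137.]
```

View pics/c4.png

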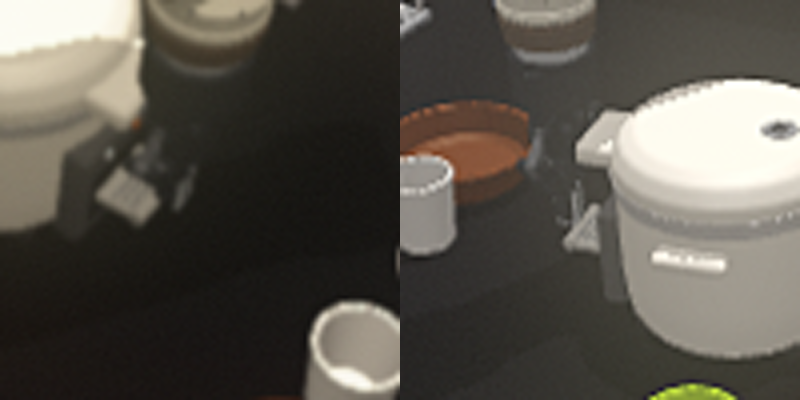

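The finger bears on the paddle tip (left crop 140,190) and the paddle has turned level, about 0.18 rad. The lip stays clear of the hand, so I'll carry on down.

Call:
apply_moves --motion '[{"jaw": -1, "xyz": [0, 0, 2], "twist": 0}, {"jaw": -1, "xyz": [0, 0, 4], "twist": 0}, {"jaw": -1, "xyz": [0, 0, 4], "twist": 0}]'

```text
time: 9.15
ee_pos: [0.5184, -0.2594, 0.0786]
tcp_rot: [-180.0, -0.0, 96.6]
wrist_force: [-0.5, 0.9, 0.7]
opening: -0.0003
grasp_force: 0.0
```

```bash
cat > lev.py <<'E'
from h import *
for n in("side","scene"):
    im,w=cloud(n)
    P=w.reshape(-1,3);P=P[np.isfinite(P).all(1)]
    c=np.array([.4985,-.105]);f=np.array([.113,-.994]);s=np.array([.994,.113]);d=P[:,:2]-c;q=np.c_[d@f,d@s,P[:,2]]*1000
    k=q[(q[:,0]>122)&(q[:,0]<150)&(q[:,1]>-28)&(q[:,1]<28)&(abs(q[:,1])>17)&(q[:,2]>40)&(q[:,2]<85)]
    print(n,np.polyfit(k[:,0],k[:,2],1),len(k),np.median(k[k[:,0]>142,2]))
    T=q[(np.hypot(q[:,0],q[:,1])<75)&(q[:,2]>150)&(q[:,2]<230)]
    print(" top",np.linalg.lstsq(np.c_[T[:,:2],np.ones(len(T))],T[:,2],rcond=None)[0])
    cv2.imwrite(f"pics/{n}_{int(sensors.get_obs()['time']*100)}.png",im[...,::-1])
E
python3 lev.py
```

```text
side [-0.23375001 88.10260474] 34 56.46351073922087
 top [-1.34813777e-03 -1.56390974e-03  1.88953054e+02]
scene [-0.17343491 82.80691159] 9 56.88483551978375
 top [-3.99531521e-03 -2.66227026e-03  1.90052861e+02]
```

The paddle now slopes down about 0.2 rad, so it has tripped. I'll back the hand away.

Call:
apply_moves --motion '[{"jaw": -1, "xyz": [0, 0, -5], "twist": 0}, {"jaw": -1, "xyz": [-15, 0, -10], "twist": 0}, {"jaw": -1, "xyz": [-40, 0, -30], "twist": 0}, {"jaw": -1, "xyz": [-60, 0, -80], "twist": 0}, {"jaw": -1, "xyz": [-70, 0, -130], "twist": 0}]'

```text
time: 9.88
ee_pos: [0.5263, -0.3308, 0.2102]
tcp_rot: [-180.0, 0.0, 96.5]
wrist_force: [1.6, -0.6, 0.2]
opening: 0.0002
grasp_force: 0.0
```

Call:
apply_moves --motion '[{"jaw": -1, "xyz": [0, 0, -40], "twist": 0}, {"jaw": -1, "xyz": [0, 0, -60], "twist": 0}, {"jaw": -1, "xyz": [0, 0, -60], "twist": 0}, {"jaw": -1, "xyz": [0, 0, -60], "twist": 0}]'

```text
time: 10.38
ee_pos: [0.5264, -0.3294, 0.2676]
tcp_rot: [-179.9, -0.0, 96.6]
wrist_force: [-0.2, 0.9, -0.1]
opening: -0.0002
grasp_force: 0.0
```

```bash
python3 lev.py; ls pics; python3 - <<'E'
import cv2,glob,numpy as np
a=sorted(glob.glob('pics/side_*'),key=lambda s:int(s.split('_')[-1][:-4]))[-1];b=sorted(glob.glob('pics/scene_*'),key=lambda s:int(s.split('_')[-1][:-4]))[-1]
A=cv2.imread(a)[150:350,250:450];B=cv2.imread(b)[110:310,80:280]
cv2.imwrite('pics/fin.png',np.hstack([cv2.resize(x,(400,400)) for x in(A,B)]))
E
```

```text
side [-0.21800844 86.59607266] 69 55.450207883796566
 top [-3.99752359e-03 -2.08537625e-03  1.89008339e+02]
scene [-0.18400373 83.53124988] 13 57.5900175404734
 top [-3.89701977e-03 -2.33269419e-03  1.89986503e+02]
c2.png
c3.png
c4.png
crop.png
scene0.png
scene_1047.png
scene_925.png
side0.png
side_1042.png
side_919.png
```

View pics/fin.png

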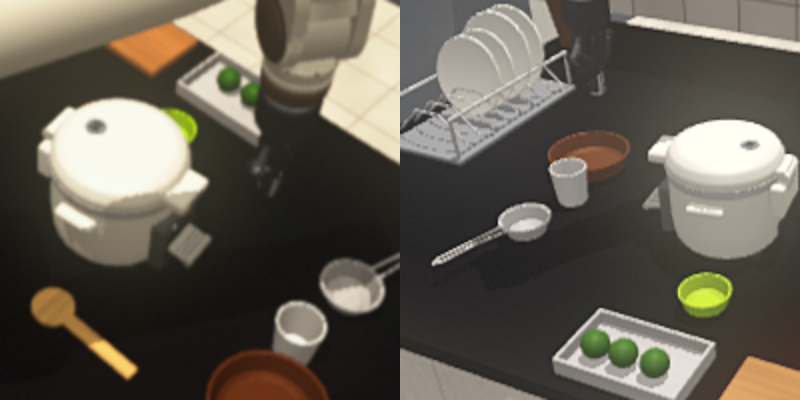

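The lid is shut flush, and the paddle (left crop 190,245) stays down with the hand clear. The bystanders and the cooker have not moved.

```bash
python3 -c "
from workcell import bot
print(bot.job_done())"
```

```text
the job is handed in; nothing more can be done
None
```

The lid is shut flush on the rim and the cook lever is latched fully down; the cooker and the other kitchen things look unmoved in the last pictures, and the job was handed in at about 10.5 s.

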